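# Put the spice jars back on the step riser

## Task

Two spice jars lean in the dark slanted rack. Lift them out and set both upright on the wooden two-step riser: the tan one on the upper step with its twin that already stands there, the green one on the lower step, each with its whole foot on its step. Put them down gently without dropping or tipping them, leave the twin jar standing where it is, and do not disturb the pepper mill, the squeeze bottle or the red timer nearest you.

Things in the scene. Friction and masses are not known exactly. Their poses are not given: they have to be found in the camera images.
- spice_jar_1: The green jar: spice jar with dried green herbs and a dark blue-green label, yellow lid. Diameter 42 mm, height 96 mm (lid from 76 to 96 mm), about 0.11 kg. Origin at the centre of its foot, +z along the jar to the lid. At the start it leans in one of the two cradles of the rack (either one), its lid about 31 degrees from vertical towards the rack's -x side.
- spice_jar_2: The tan jar: same size and form (42 mm diameter, 96 mm high, yellow lid, about 0.11 kg) with tan powder and a cream label. Origin at the centre of its foot, +z along the jar to the lid. At the start it leans in the other cradle of the rack.
- spice_jar_3: The twin: a jar that looks the same as the tan one (42 mm diameter, 96 mm high, origin at the centre of its foot), standing upright on the upper step, anywhere in the middle 200 mm of its length. It stays where it is.
- jar_rack: Fixed rack of dark steel, 190 mm wide (y), 110 deep, 64 high; origin on the worktop under its middle. Two cradles at y = +-55 mm, jar foot centres at x = 0, 32 mm up. Jars lean about 31 degrees to -x (roughly towards the robot). Along a jar from its foot, the front board reaches 45 mm, the walls beside it (46 mm apart) 26, the rear lip 11; above that it is free and draws out along its axis.
- step_riser: Fixed wooden riser, two flat steps, 320 mm long (y), each 64 mm deep (x). Origin on the worktop under the edge between the steps; +x points to the upper, rear step. The lower step's top is 30 mm, the upper step's 60 mm above the worktop; the upper step rises straight from the rear of the lower one.
- lower_step (a point): Centre of the top face of the lower (front) step, 30 mm above the worktop. x across its 64 mm depth (+x to the upper step), y along its 320 mm length, z up.
- upper_step (a point): Centre of the top face of the upper (rear) step, 60 mm above the worktop. x across its 64 mm depth, y along its 320 mm length, z up.
- pepper_mill: Bystander: dark wooden pepper mill, 58 mm diameter, 165 mm high, standing loose behind the work. Origin at the centre of its foot.
- squeeze_bottle: Bystander: white squeeze bottle, 62 mm diameter, 222 mm high, standing loose at the rear left. Origin at the centre of its foot.
- kitchen_timer: Bystander: round red and white dial timer, 70 mm diameter, 48 mm high, standing loose nearest the robot. Origin at the centre of its foot.
There are look-alikes about, which are no part of the job. Leave any orange look-alike of the spice_jar_1 alone.

How it is judged:
By the outcome, as a careful person would: the job done as asked, in the order asked, and still so for the second after the job is handed in, with the robot touching nothing.
It also fails if it takes over 64 s, if anything falls off the work surface, if the arm or the gripper's body presses on something with over 40 N, if the wrist force passes 120 N, or if a joint passes its speed limit or range.

## Robot

A 6-joint arm with a two-finger parallel gripper is mounted at the origin on a cart in front of the work surface, level with it; the furniture and walls round the work are solid. World frame = base frame: x ahead of the robot, y to its left, z up, the work surface at z = 0. Lengths are in m, angles in rad, forces in N, time in s.
With the tool pointing down it reaches from about 0.425 to 0.95 m from the base axis. Payload 3.5 kg.
Tool frame: the origin (TCP) lies at the very end of the fingers, on their centre line; the grasp point (between the pads) lies 19 mm behind it; z points along the fingers, y is the line along which they close (so a half turn about z gives the same grasp; the last joint's range is limited). The gripper opens to 85 mm and grips with 20 to 120 N. Pads are 22 mm wide; open, the fingers measure 114 mm over their backs; the gripper's body (76 mm by 85 mm) begins 54 mm behind the grasp point. The pads swing forward as they close: fully open they stand 13 mm farther back than shut.
Start: joints at [-1.465, 0.286, 1.577, -0, 1.279, -0.15], TCP at [0.171, -0.653, 0.231] pointing down, gripper open.
Joint ranges: [-2.77, 2.77], [-0.9, 2.22], [0.21, 2.48], [-1.53, 4.67], [0.24, 2.81], [-2.84, 2.84]. Speed limits (rad/s): [2.79, 2.79, 3.14, 3.14, 3.14, 3.14].

## Interface

Orientations are given as a unit quaternion [x, y, z, w].
In Python, from plant import get_state, read_camera, sign_off, recognise gives the robot as it stands.
- The arm moves only by the tool arm_command, never from a script. Its argument "steps" is a list of rows, each an object with "translation": the shift along the tool's x, y, z scaled (see below), a list of three; "twist": the turn, a rotation vector about the tool's x, y, z scaled (see below), a list of three; "fingers": the opening, from -1 (shut) to 1 (fully open). In form: [{"translation": [x, y, z], "twist": [rx, ry, rz], "fingers": fingers}, ...]. A call has 1 to 5 rows; each row is the pose to reach, as a shift and turn from the pose commanded when the call began, along the tool's axes at that moment; what a row does not reach only later rows make up. The controller multiplies each number of a shift by 75 cm and each number of a turn by 60 degrees. A row lasts 1/8 s, in which the tool goes at most 62.5 mm and 10.7 degrees, less where a joint would pass 70% of its speed; a pose out of reach is approached as far as the arm can. A call with a number of a shift or a turn outside -1 to 1 is refused whole. A call with a gripper value outside its range is refused whole. The fingers move at their own pace and stop on an object; "grip_force" is the grip in N (left out, the last holds). Time passes only in rows, so rows that repeat a pose let the fingers close. It gives the time, the measured TCP pose, the force, the opening and the grip force at its end, in the units of the state.
- get_state(): the state, without advancing time (a new reading comes with each control period).
- read_camera(name): name is "side" or "top"; returns a dict with "pixels" (400x640x3 uint8, red, green, blue), "K" (3x3 intrinsics, pixels), "R" (3x3) and "t" (3): a world point X has camera coordinates R X + t. Camera axes: x right, y down, z forward; pixel columns grow to the right and rows downward; lengths in m; the calibration is good to about 2 mm. A picture is of the moment at which its call begins. There is no depth.
- sign_off(): hands the job in; it is judged then, once.
Trained networks look in a picture, given as the dict that the camera call returned (one of the last four; its "shot" number tells which), for a name from the list of things; names that differ only in an ending like _2 or _b are one class to them, and where a whole thing is asked for, a point or a joint stands for the part that bears it (a point fixed in the world has none). Each returns a list of dicts, best first, with "conf" (0 to 1); they miss things now and then, are a little off and sometimes report something else, mostly with a low value. They report only what shows in the picture. A call takes as long as a camera call. They do not tell look-alikes from the thing itself.
- recognise(picture, query): "point" ([row, column] in pixels, amid what is visible of it).
The state is a dict: "time": time; "qpos": joint angles; "dq": joint speeds; "joint_efforts": joint torques, N m; "eef_pos": TCP position; "tcp_rot": TCP orientation; "contact_force": force on the tool from outside, world axes, zero at the start; "wrist_torque": the same for the moment, N m; "opening": opening from 0.0 (shut) to 1.0 (fully open); "finger_force": force on a finger pad.
Only numpy, scipy, OpenCV 4.12 (cv2) and the standard library are available. Lean on these libraries where they do the work, as an engineer would, in place of code of your own. Each camera call takes 0.05 s, during which the arm holds its last target. There are 200 camera calls.

## Working session

There is one attempt and no reset: what is moved stays moved. The work goes in short steps, Python scripts to look and compute and a tool call to move; the robot and the scene stay as the last step left them, time stands still between calls to the robot, and variables do not carry over. Pictures are saved under pics/ and viewed, at most 10 in all, crops included, and the job is handed in when it is done.

Besides the shell and the picture viewer there is one more tool, called after "Emit:" as name(argument=value, ...), one argument or row to a line, values as JSON. arm_command: Moves the arm, as the interface text tells. Shifts and turns lie within -1 to 1; 1 stands for 75 cm of shift or 60 degrees of turn. Its arguments: {"type":"object","properties":{"steps":{"type":"array"},"grip_force":{"type":"number"}},"required":["steps"]}

```bash
mkdir -p pics; ls; python3 - <<'E'
from plant import get_state, read_camera, recognise
import cv2,pickle
s=get_state();print({k:s[k] for k in('time','eef_pos','tcp_rot','opening')})
P={}
for n in('side','top'):
    p=read_camera(n);P[n]=p;cv2.imwrite(f'pics/{n}0.png',p['pixels'][:,:,::-1])
    print(n,p['K'].tolist(),p['R'].tolist(),p['t'].tolist())
    for q in('spice_jar_1','jar_rack','step_riser','pepper_mill','squeeze_bottle','kitchen_timer'):
        print(q,[([round(float(v)) for v in r['point']],round(r['conf'],2)) for r in recognise(p,q)])
pickle.dump(P,open('p0.pkl','wb'))
E
```

```text
pics
{'time': 0.0, 'eef_pos': array([ 0.17072671, -0.65236984,  0.22991623]), 'tcp_rot': array([ 9.91833889e-01,  1.27530782e-01,  1.81359178e-05, -1.19788879e-03]), 'opening': 0.9959456699771855}
side [[401.0652465735875, 0.0, 324.9404986520769], [0.0, 401.0652465735875, 193.19607796488145], [0.0, 0.0, 1.0]] [[0.9998434902255781, -0.017656194668605657, -0.0011197514719963704], [-0.01225079716057834, -0.6453021820081342, -0.7638291771492308], [0.01276373857712162, 0.763723348265172, -0.6454174883687068]] [-0.5383862702447287, 0.07283106641578152, 1.1147527915695532]
spice_jar_1 [([250, 312], 0.9), ([169, 309], 0.84), ([187, 374], 0.84), ([179, 258], 0.73), ([150, 313], 0.58), ([140, 318], 0.53)]
jar_rack []
step_riser [([288, 293], 0.88)]
pepper_mill [([207, 401], 0.9)]
squeeze_bottle [([146, 407], 0.97)]
kitchen_timer [([213, 268], 0.79)]
top [[504.72448455710787, 0.0, 318.22987235281596], [0.0, 504.72448455710787, 204.76822540996628], [0.0, 0.0, 1.0]] [[0.01666165283450512, -0.9998278313238971, -0.00816682526904152], [-0.9937068218223982, -0.015653685300767453, -0.11091309390749454], [0.11076615723428607, 0.009963425447965637, -0.9937965529045125]] [0.027421602411421366, 0.5392697104662317, 1.1239810853561143]
spice_jar_1 [([226, 283], 0.96), ([217, 436], 0.78), ([215, 233], 0.74), ([292, 269], 0.69), ([142, 282], 0.69), ([209, 175], 0.6)]
jar_rack [([209, 263], 0.6)]
step_riser [([236, 416], 0.72), ([85, 240], 0.24)]
pepper_mill [([121, 357], 0.69), ([216, 436], 0.38)]
squeeze_bottle [([84, 240], 0.68)]
kitchen_timer [([274, 334], 0.61)]
```

View pics/side0.png

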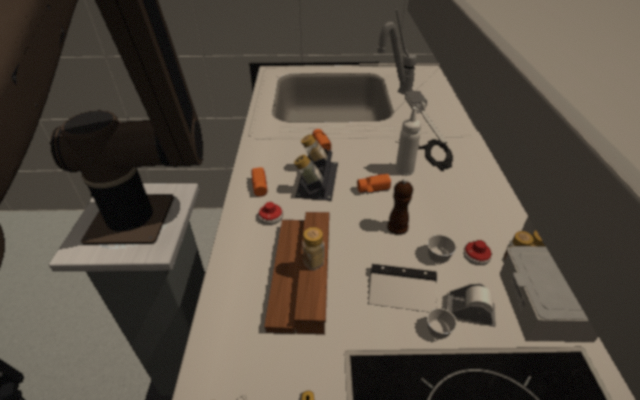

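View pics/top0.png

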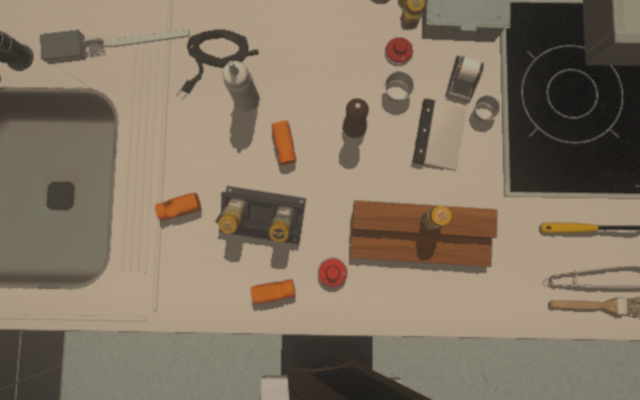

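The rack is at about (262,213) in the top view, with two jars whose lids are at (230,222) and (280,231). The riser spans about (350–497, 203–267), with the twin at (436,217). Orange decoys lie around it, and the timer is at (333,273). I'll zoom in next.

```bash
python3 - <<'E'
import cv2,pickle,numpy as np
P=pickle.load(open('p0.pkl','rb'))
t=P['top']['pixels'][:,:,::-1];s=P['side']['pixels'][:,:,::-1]
def up(a,f): return np.clip(cv2.resize(a,None,fx=f,fy=f,interpolation=cv2.INTER_CUBIC).astype(float)*1.4,0,255).astype(np.uint8)
a=up(t[175:260,205:325],5)   # 600x425
cv2.imwrite('pics/c1.png',a)
b=up(s[120:210,280:350],6.5) # 455x585
c=up(s[200:340,260:340],4)   #320x560
H=585;c=cv2.copyMakeBorder(c,0,H-c.shape[0],0,0,cv2.BORDER_CONSTANT)
cv2.imwrite('pics/c2.png',np.hstack([b[:H],c]))
cv2.imwrite('pics/c3.png',up(t[190:280,340:505],4.8))
E
```

```text
(no output)
```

View pics/c1.png

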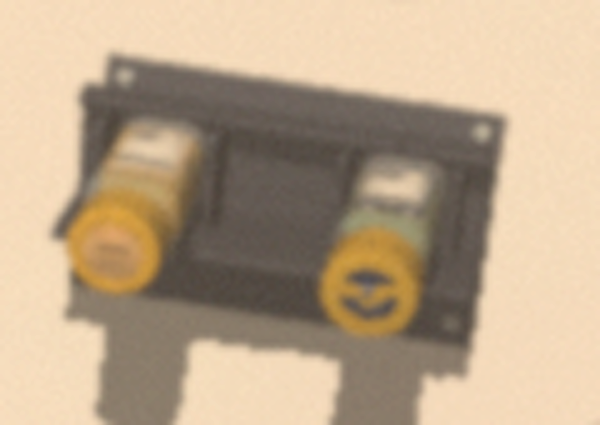

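View pics/c2.png

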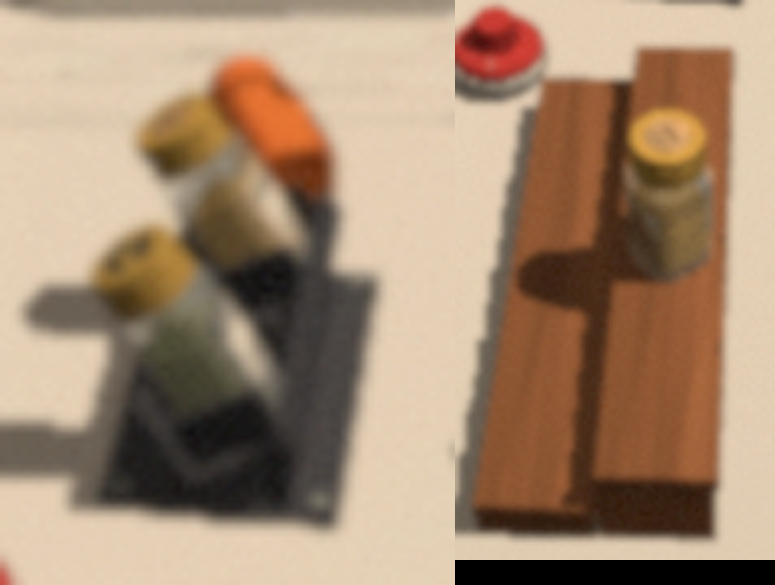

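View pics/c3.png

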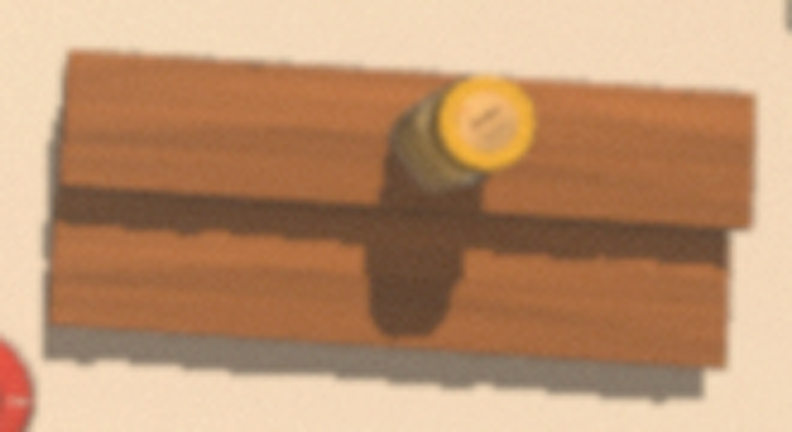

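```bash
cat > geo.py <<'E'
import numpy as np,pickle
P=pickle.load(open('p0.pkl','rb'))
def proj(n,X):
    p=P[n];c=np.atleast_2d(X)@p['R'].T+p['t'];h=c@p['K'].T;return h[:,:2]/h[:,2:]
def px(pt,f,o): return (np.array(pt,float)+.5)/f-.5+np.array(o)
def tri(us,ut):
    A=[]
    for n,u in(('side',us),('top',ut)):
        p=P[n];M=p['K']@np.c_[p['R'],p['t']];A+=[u[0]*M[2]-M[0],u[1]*M[2]-M[1]]
    A=np.array(A);X=np.linalg.lstsq(A[:,:3],-A[:,3],rcond=None)[0]
    return X,np.r_[proj('side',X)[0]-us,proj('top',X)[0]-ut]
def T(q,X):
    c,s=np.cos(q[2]),np.sin(q[2]);X=np.atleast_2d(X).astype(float)
    return np.c_[q[0]+c*X[:,0]-s*X[:,1],q[1]+s*X[:,0]+c*X[:,1],X[:,2]+(q[3] if len(q)>3 else 0)]
E
python3 - <<'E'
from geo import *
from scipy.optimize import least_squares
np.set_printoptions(precision=4,suppress=True)
tp=lambda p:px(p,5,(205,175)); sd=lambda p:px(p,6.5,(280,120))
rt=lambda p:px(p,4.8,(340,190)); rs=lambda p:px((p[0]-455,p[1]),4,(260,200))
for n,a,b in(('tan',(175,120),(115,248)),('green',(133,255),(370,288))): print(n,*tri(sd(a),tp(b)))
print('twin lid',*tri(rs((666,138)),rt((487,122))))
L=np.radians(31);f=lambda y,d:[-d*np.sin(L),y,.032+d*np.cos(L)]
obs=[('top',f(.055,.096),tp((115,248))),('top',f(-.055,.096),tp((370,288))),('side',f(.055,.096),sd((175,120))),('side',f(-.055,.096),sd((133,255))),
('top',[.055,.095,.003],tp((112,55))),('top',[.055,-.095,.003],tp((505,120))),('top',[-.055,-.095,.003],tp((470,345))),('side',[.055,-.095,.003],sd((335,525))),('side',[-.055,-.095,.003],sd((75,505)))]
ro=[('top',[.064,.16,.06],rt((68,50))),('top',[.064,-.16,.06],rt((755,95))),('top',[0,-.16,.06],rt((750,228))),('top',[0,.16,.06],rt((60,185))),('top',[-.064,.16,.03],rt((50,325))),('top',[-.064,-.16,.03],rt((725,368))),
('side',[.064,.16,.06],rs((732,48))),('side',[0,.16,.06],rs((637,48))),('side',[0,-.16,.06],rs((595,482))),('side',[.064,-.16,.06],rs((718,482))),('side',[-.064,.16,.03],rs((545,80))),('side',[-.064,-.16,.03],rs((478,508)))]
for nm,o,x0 in(('rack',obs,[.5,.1,0,0]),('riser',ro,[.5,-.25,0,0])):
    r=least_squares(lambda q:np.concatenate([(proj(n,T(q,X))[0]-u) for n,X,u in o]),x0,loss='soft_l1')
    print(nm,r.x,'\n',np.concatenate([(proj(n,T(r.x,X))[0]-u) for n,X,u in o]).reshape(-1,2).T)
    if nm=='riser':
        print('upper',T(r.x,[.032,0,.06]),'lower',T(r.x,[-.032,0,.03]))
        for i,j in((0,6),(2,8),(4,10),(5,11)): print(tri(o[j][2],o[i][2])[0],T(r.x,o[i][1]))
    else:
        for d in(0,.096):print(T(r.x,[f(.055,d),f(-.055,d)]))
for n in('kitchen_timer',(213,268),(274,334)),('mill',(207,401),(121,357)),('bottle',(146,407),(84,240)): print(n[0],tri(np.array(n[1][::-1]),np.array(n[2][::-1]))[0])
E
```

```text
tan [0.4856 0.2258 0.116 ] [-0.3257  0.0451 -0.0226 -0.2982]
green [0.4699 0.1177 0.1158] [-0.0708  0.0092 -0.0053 -0.0604]
twin lid [ 0.5079 -0.2148  0.1541] [-0.0164  0.0022 -0.0009 -0.011 ]
rack [ 0.5212  0.1656 -0.1657  0.0008] 
 [[-1.0118 -0.8762 -1.6308 -2.3564  0.7958  1.5126 -0.199   0.7662  3.711 ]
 [ 1.6274  3.0646 -0.0561 -0.0981 -3.1241 -1.6827 -0.4173  0.6067  0.0729]]
[[0.5303 0.2198 0.0328]
 [0.5121 0.1113 0.0328]]
[[0.4815 0.228  0.1151]
 [0.4634 0.1195 0.1151]]
riser [ 0.4774 -0.1991 -0.0465 -0.0032] 
 [[-0.4927  0.0496  0.3948 -0.4233 -0.6793  0.3643  0.2502 -0.341  -0.4838
   0.4434 -0.8025 -1.3278]
 [-0.482  -0.9939  0.0298 -0.0546 -0.2006 -0.1739  0.6198  0.1619 -0.5068
   0.2834 -0.0734  0.3395]]
upper [[ 0.5094 -0.2006  0.0568]] lower [[ 0.4454 -0.1976  0.0268]]
[ 0.5476 -0.0431  0.0597] [[ 0.5488 -0.0422  0.0568]]
[ 0.4704 -0.3588  0.0546] [[ 0.47   -0.3589  0.0568]]
[ 0.4215 -0.0377  0.0276] [[ 0.4209 -0.0363  0.0268]]
[ 0.4068 -0.3551  0.0264] [[ 0.4061 -0.3559  0.0268]]
kitchen_timer [ 0.382  -0.0022  0.0197]
mill [ 0.728  -0.0479  0.0754]
bottle [0.7972 0.2141 0.0922]
```

```bash
cat >> geo.py <<'E'
from scipy.spatial.transform import Rotation as Ro
PSI=-.15;L=np.radians(31)
AX=np.array([-np.sin(L)*np.cos(PSI),-np.sin(L)*np.sin(PSI),np.cos(L)])
YR=np.array([-np.sin(PSI),np.cos(PSI),0])
LID={'tan':np.array([.4852,.2260,.1155]),'green':np.array([.4693,.1177,.1155])}
def frame(z,y): return np.c_[np.cross(y,z),y,z]
RG=frame(-AX,-YR)                      # grasp frame
yw=-.0465;RP=frame(np.array([0,0,-1.]),-np.array([-np.sin(yw),np.cos(yw),0]))  # place frame
RISER=[.4774,-.1991,-.0465,0.]
def go(p,R):
    from plant import get_state
    s=get_state();R0=Ro.from_quat(s['tcp_rot']);d=R0.inv().apply(np.array(p)-s['eef_pos'])
    w=(R0.inv()*Ro.from_matrix(R)).as_rotvec(degrees=True)
    print('translation',np.round(d/.75,4).tolist(),'twist',np.round(w/60,4).tolist())
E
python3 - <<'E'
from geo import *
import cv2
def up(a,f): return np.clip(cv2.resize(a,None,fx=f,fy=f,interpolation=cv2.INTER_CUBIC).astype(float)*1.4,0,255).astype(np.uint8)
th=np.linspace(0,2*np.pi,60)
def circ(c,a,y,r):x=np.cross(y,a);return c+r*(np.cos(th)[:,None]*x+np.sin(th)[:,None]*y)
out=[]
for n,o,w,h,f in(('top',(205,175),120,85,3.3),('side',(280,120),70,90,5.5)):
    im=up(P[n]['pixels'][o[1]:o[1]+h,o[0]:o[0]+w,::-1],f)
    for k,l in LID.items():
        for d in(0,.02,.096):
            u=((proj(n,circ(l-d*AX,AX,YR,.021))-o+.5)*f-.5).round().astype(int);cv2.polylines(im,[u],1,(255,0,255) if d else (0,0,255),1)
    out.append(im)
H=max(i.shape[0] for i in out)
cv2.imwrite('pics/ov.png',np.hstack([cv2.copyMakeBorder(i,0,H-i.shape[0],0,0,cv2.BORDER_CONSTANT) for i in out]))
E
```

```text
(no output)
```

View pics/ov.png

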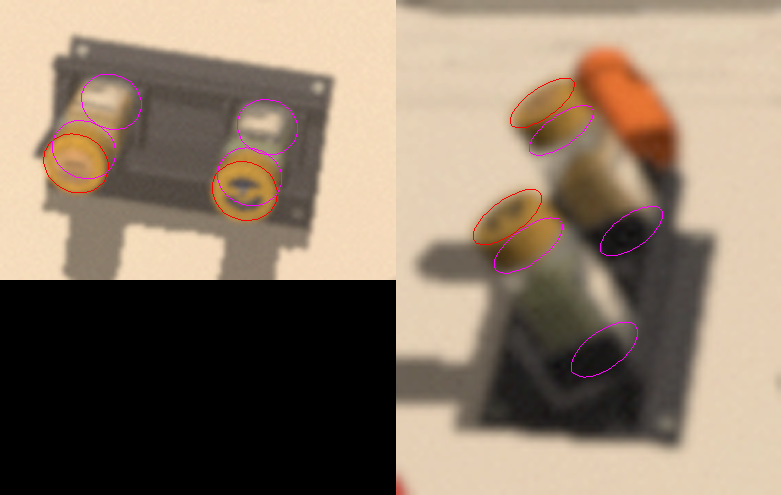

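```bash
python3 -c "
from geo import *
go([.42,-.35,.40],RP)"
```

```text
translation [0.4236, -0.3068, -0.2249] twist [0.0, -0.0, 0.2887]
```

The overlaid jar models match both views: tan lid at (76,163) and green lid at (244,190) in the top half. Now I'll move.

Emit:
arm_command(
  steps=[
    {"translation": [0.42, -0.31, -0.225], "twist": [0, 0, 0.289], "fingers": 1},
    {"translation": [0.42, -0.31, -0.225], "twist": [0, 0, 0.289], "fingers": 1},
    {"translation": [0.42, -0.31, -0.225], "twist": [0, 0, 0.289], "fingers": 1},
    {"translation": [0.42, -0.31, -0.225], "twist": [0, 0, 0.289], "fingers": 1},
    {"translation": [0.42, -0.31, -0.225], "twist": [0, 0, 0.289], "fingers": 1},
  ],
)

```text
time: 1.32
eef_pos: [0.352, -0.4281, 0.3561]
tcp_rot: [1.0, -0.024, 0.0, 0.0]
contact_force: [0.6, -1.4, 0.8]
opening: 0.999
finger_force: 0.0
```

Emit:
arm_command(
  steps=[
    {"translation": [0, 0, 0], "twist": [0, 0, 0], "fingers": 1},
    {"translation": [0, 0, 0], "twist": [0, 0, 0], "fingers": 1},
  ],
)

```text
time: 1.58
eef_pos: [0.351, -0.4297, 0.3548]
tcp_rot: [1.0, -0.023, -0.0, 0.0]
contact_force: [-0.3, -0.3, -0.1]
opening: 1.002
finger_force: 0.0
```

```bash
python3 -c "
from geo import *
go([.48,0.,.40],RP)"
```

```text
translation [0.1454, -0.5803, -0.0605] twist [0.0004, 0.0004, 0.0003]
```

Emit:
arm_command(
  steps=[
    {"translation": [0.145, -0.39, -0.04], "twist": [0, 0, 0], "fingers": 1},
    {"translation": [0.145, -0.39, -0.04], "twist": [0, 0, 0], "fingers": 1},
    {"translation": [0.145, -0.39, -0.04], "twist": [0, 0, 0], "fingers": 1},
    {"translation": [0.145, -0.39, -0.04], "twist": [0, 0, 0], "fingers": 1},
    {"translation": [0.145, -0.39, -0.04], "twist": [0, 0, 0], "fingers": 1},
  ],
)

```text
time: 2.2
eef_pos: [0.473, -0.1433, 0.3837]
tcp_rot: [1.0, -0.025, -0.001, -0.0]
contact_force: [1.0, -0.6, 0.2]
opening: 1.006
finger_force: 0.0
```

```bash
python3 -c "
from geo import *
go(LID['tan']+.055*AX+[0,0,.05],RG)
print(LID['tan']+.055*AX+[0,0,.05])"
```

```text
translation [-0.0455, -0.4962, 0.2285] twist [-0.0263, 0.518, 0.0931]
[0.45719099 0.23023315 0.2126442 ]
```

Emit:
arm_command(
  steps=[
    {"translation": [-0.01, -0.1, 0.02], "twist": [-0.006, 0.12, 0.02], "fingers": 1},
    {"translation": [-0.02, -0.2, 0.04], "twist": [-0.01, 0.24, 0.04], "fingers": 1},
    {"translation": [-0.03, -0.27, 0.06], "twist": [-0.02, 0.36, 0.06], "fingers": 1},
    {"translation": [-0.04, -0.33, 0.08], "twist": [-0.026, 0.48, 0.08], "fingers": 1},
    {"translation": [-0.045, -0.37, 0.1], "twist": [-0.026, 0.518, 0.093], "fingers": 1},
  ],
)

```text
time: 2.82
eef_pos: [0.4509, 0.1361, 0.3075]
tcp_rot: [0.961, -0.071, 0.267, 0.02]
contact_force: [-0.3, 0.4, -1.4]
opening: 1.0
finger_force: 0.0
```

```bash
python3 -c "
from geo import *
go(LID['tan']+.055*AX,RG)
print(LID['tan']+.055*AX)"
```

```text
translation [-0.1084, -0.1254, 0.1602] twist [-0.0012, -0.0018, 0.0026]
[0.45719099 0.23023315 0.1626442 ]
```

Emit:
arm_command(
  steps=[
    {"translation": [-0.05, -0.08, 0.04], "twist": [0, 0, 0], "fingers": 1},
    {"translation": [-0.08, -0.125, 0.07], "twist": [0, 0, 0], "fingers": 1},
    {"translation": [-0.108, -0.125, 0.12], "twist": [0, 0, 0], "fingers": 1},
    {"translation": [-0.108, -0.125, 0.16], "twist": [0, 0, 0], "fingers": 1},
    {"translation": [-0.108, -0.125, 0.16], "twist": [0, 0, 0], "fingers": 1},
  ],
)

```text
time: 3.45
eef_pos: [0.4577, 0.227, 0.1611]
tcp_rot: [0.962, -0.071, 0.264, 0.022]
contact_force: [-0.3, -0.8, -0.1]
opening: 1.001
finger_force: 0.0
```

```bash
python3 - <<'E'
from geo import *
from plant import read_camera
import cv2
go(LID['tan']-.045*AX,RG)
im=[]
for n,o,w,h,f in(('top',(190,160),130,100,3.),('side',(260,100),100,110,3.8)):
    p=read_camera(n)['pixels'][o[1]:o[1]+h,o[0]:o[0]+w,::-1]
    im.append(np.clip(cv2.resize(p,None,fx=f,fy=f,interpolation=cv2.INTER_CUBIC)*1.4,0,255).astype(np.uint8))
H=max(i.shape[0] for i in im)
cv2.imwrite('pics/pre.png',np.hstack([cv2.copyMakeBorder(i,0,H-i.shape[0],0,0,cv2.BORDER_CONSTANT) for i in im]))
E
```

```text
translation [0.0006, -0.0047, 0.1309] twist [0.0035, 0.0049, 0.0028]
```

View pics/pre.png

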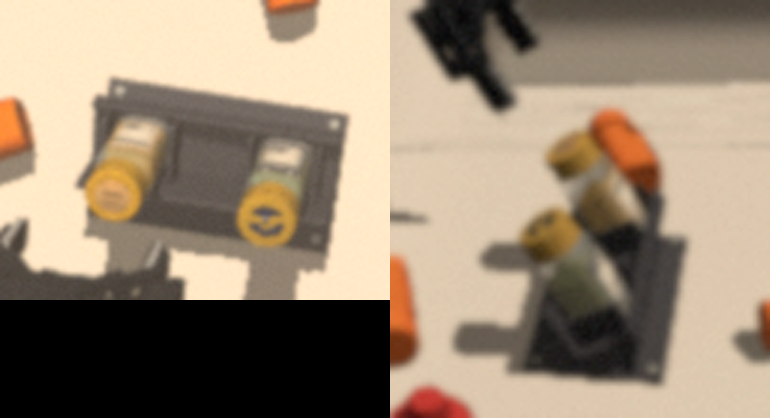

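The top view shows the fingers astride the tan jar's axis: finger midpoint about (90,243), lid (115,190). Next I'll advance along the axis.

Emit:
arm_command(
  steps=[
    {"translation": [0, -0.005, 0.04], "twist": [0, 0, 0], "fingers": 1},
    {"translation": [0, -0.005, 0.075], "twist": [0, 0, 0], "fingers": 1},
    {"translation": [0, -0.005, 0.105], "twist": [0, 0, 0], "fingers": 1},
    {"translation": [0, -0.005, 0.13], "twist": [0, 0, 0], "fingers": 1},
    {"translation": [0, -0.005, 0.13], "twist": [0, 0, 0], "fingers": 1},
  ],
)

```text
time: 4.18
eef_pos: [0.5097, 0.2247, 0.0823]
tcp_rot: [0.961, -0.071, 0.267, 0.02]
contact_force: [-0.0, -0.4, 0.5]
opening: 0.999
finger_force: 0.0
```

Emit:
arm_command(
  steps=[
    {"translation": [0, 0, 0], "twist": [0, 0, 0], "fingers": 0.3},
    {"translation": [0, 0, 0], "twist": [0, 0, 0], "fingers": 0.1},
    {"translation": [0, 0, 0], "twist": [0, 0, 0], "fingers": -0.1},
    {"translation": [0, 0, 0], "twist": [0, 0, 0], "fingers": -0.3},
    {"translation": [0, 0, 0], "twist": [0, 0, 0], "fingers": -0.3},
  ],
  grip_force=30,
)

```text
time: 4.8
eef_pos: [0.5095, 0.2255, 0.0831]
tcp_rot: [0.961, -0.071, 0.268, 0.02]
contact_force: [-3.3, -0.8, 5.9]
opening: 0.477
finger_force: 30.8
```

Emit:
arm_command(
  steps=[
    {"translation": [0, 0, -0.015], "twist": [0, 0, 0], "fingers": -0.3},
    {"translation": [0, 0, -0.04], "twist": [0, 0, 0], "fingers": -0.3},
    {"translation": [0, 0, -0.075], "twist": [0, 0, 0], "fingers": -0.3},
    {"translation": [0, 0, -0.11], "twist": [0, 0, 0], "fingers": -0.3},
    {"translation": [0, 0, -0.14], "twist": [0, 0, 0], "fingers": -0.3},
  ],
)

```text
time: 5.42
eef_pos: [0.4539, 0.2334, 0.172]
tcp_rot: [0.961, -0.071, 0.267, 0.02]
contact_force: [0.9, 0.1, -1.2]
opening: 0.475
finger_force: 30.4
```

```bash
python3 -c "
from geo import *
go([.46,.10,.30],RP);print(T(RISER,[[.032,.095,.06],[-.032,-.105,.03],[.032,-.016,.06]]))"
```

```text
translation [0.1171, 0.1748, -0.1288] twist [0.0258, -0.5165, -0.0933]
[[ 0.51378132 -0.10569015  0.06      ]
 [ 0.44055385 -0.30249904  0.03      ]
 [ 0.50862168 -0.21657017  0.06      ]]
```

Emit:
arm_command(
  steps=[
    {"translation": [0.04, 0, -0.05], "twist": [0, 0, 0], "fingers": -0.3},
    {"translation": [0.08, 0.01, -0.1], "twist": [0.006, -0.12, -0.02], "fingers": -0.3},
    {"translation": [0.117, 0.06, -0.129], "twist": [0.012, -0.26, -0.045], "fingers": -0.3},
    {"translation": [0.117, 0.12, -0.129], "twist": [0.02, -0.4, -0.07], "fingers": -0.3},
    {"translation": [0.117, 0.175, -0.129], "twist": [0.026, -0.516, -0.093], "fingers": -0.3},
  ],
)

```text
time: 6.05
eef_pos: [0.4606, 0.0989, 0.301]
tcp_rot: [1.0, -0.023, -0.0, -0.001]
contact_force: [0.9, 0.4, -2.2]
opening: 0.478
finger_force: 30.3
```

```bash
python3 -c "
from geo import *
go([.5138,-.1057,.20],RP)"
```

```text
translation [0.0832, 0.2696, 0.1341] twist [-0.0019, 0.0003, 0.0013]
```

Emit:
arm_command(
  steps=[
    {"translation": [0.025, 0.08, 0.02], "twist": [0, 0, 0], "fingers": -0.3},
    {"translation": [0.05, 0.155, 0.05], "twist": [0, 0, 0], "fingers": -0.3},
    {"translation": [0.075, 0.225, 0.09], "twist": [0, 0, 0], "fingers": -0.3},
    {"translation": [0.083, 0.27, 0.134], "twist": [0, 0, 0], "fingers": -0.3},
    {"translation": [0.083, 0.27, 0.134], "twist": [0, 0, 0], "fingers": -0.3},
  ],
)

```text
time: 6.68
eef_pos: [0.5116, -0.1062, 0.1955]
tcp_rot: [1.0, -0.025, -0.003, -0.002]
contact_force: [-0.4, 0.2, -2.5]
opening: 0.475
finger_force: 30.7
```

```bash
cat > look.py <<'E'
from geo import *
from plant import read_camera
import cv2,sys
def look(name,boxes,pts=()):
    im=[]
    for n,o,w,h,f in boxes:
        p=read_camera(n);P[n]=p
        a=np.clip(cv2.resize(p['pixels'][o[1]:o[1]+h,o[0]:o[0]+w,::-1],None,fx=f,fy=f,interpolation=cv2.INTER_CUBIC)*1.4,0,255).astype(np.uint8)
        for pt in pts:
            u=((proj(n,pt)-o+.5)*f-.5).round().astype(int);cv2.polylines(a,[u],1,(255,0,255),1)
        im.append(a)
    H=max(i.shape[0] for i in im)
    cv2.imwrite(f'pics/{name}.png',np.hstack([cv2.copyMakeBorder(i,0,H-i.shape[0],0,0,cv2.BORDER_CONSTANT) for i in im]))
th=np.linspace(0,2*np.pi,60)
def circ(c,r=.021): return np.array(c)+r*np.c_[np.cos(th),np.sin(th),0*th]
E
python3 - <<'E'
from look import *
from plant import get_state
s=get_state();e=s['eef_pos'];print(e,s['tcp_rot'])
look('hold',[('top',(340,150),120,110,3.3),('side',(260,130),85,130,4.4)],[circ(e-[0,0,.051]),circ(e+[0,0,.045])])
E
```

```text
[ 0.51157262 -0.10618454  0.19548858] [ 0.99968013 -0.02508266 -0.0027399  -0.00172827]
```

View pics/hold.png

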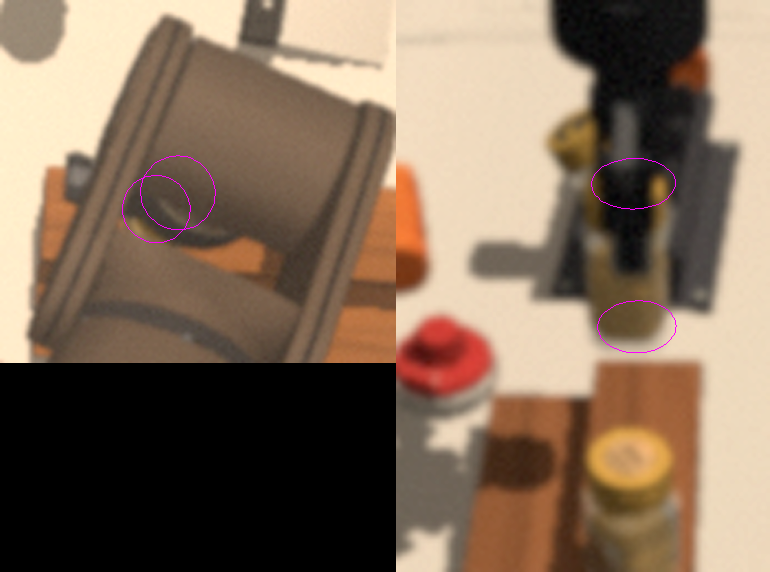

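The tan jar hangs upright: its bottom is at about (630,340) in the side view, roughly 4 mm to −x of the tool axis and a few mm higher than modelled. I'll correct x and lower by feel.

```bash
python3 -c "
from geo import *
go([.5175,-.1057,.122],RP)"
```

```text
translation [0.0052, 0.0011, 0.103] twist [-0.0013, -0.0009, -0.0007]
```

Emit:
arm_command(
  steps=[
    {"translation": [0.005, 0.001, 0.04], "twist": [-0.001, -0.001, 0], "fingers": -0.3},
    {"translation": [0.005, 0.001, 0.07], "twist": [-0.001, -0.001, 0], "fingers": -0.3},
    {"translation": [0.005, 0.001, 0.09], "twist": [-0.001, -0.001, 0], "fingers": -0.3},
    {"translation": [0.005, 0.001, 0.1], "twist": [-0.001, -0.001, 0], "fingers": -0.3},
    {"translation": [0.005, 0.001, 0.1], "twist": [-0.001, -0.001, 0], "fingers": -0.3},
  ],
)

```text
time: 7.4
eef_pos: [0.5181, -0.106, 0.1249]
tcp_rot: [1.0, -0.023, 0.001, 0.001]
contact_force: [0.9, -0.2, -0.4]
opening: 0.471
finger_force: 30.7
```

Emit:
arm_command(
  steps=[
    {"translation": [0, 0, 0.003], "twist": [0, 0, 0], "fingers": -0.3},
    {"translation": [0, 0, 0.006], "twist": [0, 0, 0], "fingers": -0.3},
    {"translation": [0, 0, 0.007], "twist": [0, 0, 0], "fingers": -0.3},
  ],
)

```text
time: 7.78
eef_pos: [0.518, -0.1064, 0.1194]
tcp_rot: [1.0, -0.023, 0.001, 0.001]
contact_force: [-0.4, 0.9, -1.8]
opening: 0.476
finger_force: 30.7
```

Emit:
arm_command(
  steps=[
    {"translation": [0, 0, 0.003], "twist": [0, 0, 0], "fingers": -0.3},
    {"translation": [0, 0, 0.005], "twist": [0, 0, 0], "fingers": -0.3},
    {"translation": [0, 0, 0.005], "twist": [0, 0, 0], "fingers": -0.3},
  ],
)

```text
time: 8.15
eef_pos: [0.5187, -0.1067, 0.117]
tcp_rot: [1.0, -0.023, 0.001, 0.001]
contact_force: [-0.6, -0.0, 6.0]
opening: 0.477
finger_force: 29.8
```

Emit:
arm_command(
  steps=[
    {"translation": [0, 0, 0.003], "twist": [0, 0, 0], "fingers": -0.3},
    {"translation": [0, 0, 0.004], "twist": [0, 0, 0], "fingers": -0.3},
    {"translation": [0, 0, 0.004], "twist": [0, 0, 0], "fingers": -0.3},
  ],
)

```text
time: 8.52
eef_pos: [0.5194, -0.1073, 0.1166]
tcp_rot: [1.0, -0.023, 0.002, 0.002]
contact_force: [-5.0, 1.3, 15.5]
opening: 0.474
finger_force: 29.5
```

Emit:
arm_command(
  steps=[
    {"translation": [0, 0, 0.002], "twist": [0, 0, 0], "fingers": -0.3},
    {"translation": [0, 0, 0.003], "twist": [0, 0, 0], "fingers": -0.3},
    {"translation": [0, 0, 0.003], "twist": [0, 0, 0], "fingers": -0.3},
  ],
)

```text
time: 8.9
eef_pos: [0.5205, -0.1077, 0.1164]
tcp_rot: [1.0, -0.023, 0.003, 0.002]
contact_force: [-6.2, 1.7, 22.3]
opening: 0.48
finger_force: 29.8
```

Emit:
arm_command(
  steps=[
    {"translation": [0, 0, -0.004], "twist": [0, 0, 0], "fingers": -0.3},
    {"translation": [0, 0, -0.007], "twist": [0, 0, 0], "fingers": -0.3},
    {"translation": [0, 0, -0.007], "twist": [0, 0, 0], "fingers": -0.3},
  ],
)

```text
time: 9.28
eef_pos: [0.5188, -0.1068, 0.1165]
tcp_rot: [1.0, -0.023, 0.002, 0.001]
contact_force: [0.6, -0.8, 5.4]
opening: 0.479
finger_force: 30.7
```

```bash
python3 - <<'E'
from look import *
look('touch',[('side',(270,165),80,100,5.9)],[circ([.5145,-.1065,.06]),circ([.5145,-.1065,.156])])
E
```

```text
(no output)
```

View pics/touch.png

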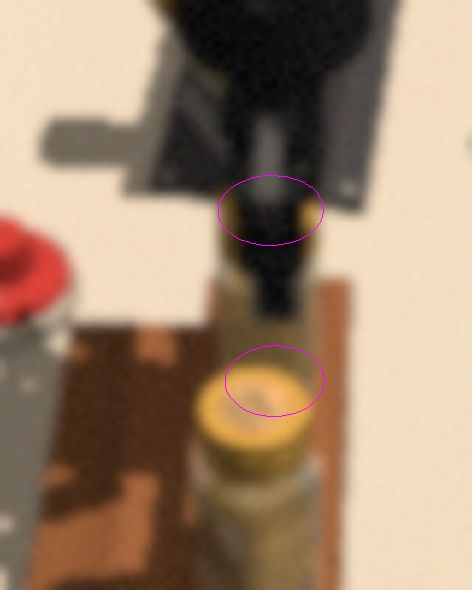

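The tan jar stands upright, with its lid at about (270,210) matching the model's height on the step. Its foot is hidden behind the twin. I'll release it.

Emit:
arm_command(
  steps=[
    {"translation": [0, 0, 0], "twist": [0, 0, 0], "fingers": 0.1},
    {"translation": [0, 0, 0], "twist": [0, 0, 0], "fingers": 0.3},
    {"translation": [0, 0, 0], "twist": [0, 0, 0], "fingers": 0.5},
    {"translation": [0, 0, 0], "twist": [0, 0, 0], "fingers": 0.6},
    {"translation": [0, 0, 0], "twist": [0, 0, 0], "fingers": 0.6},
  ],
)

```text
time: 9.95
eef_pos: [0.5178, -0.1063, 0.1155]
tcp_rot: [1.0, -0.023, 0.0, 0.001]
contact_force: [0.5, -0.1, -0.7]
opening: 0.794
finger_force: 0.0
```

Emit:
arm_command(
  steps=[
    {"translation": [0, 0, -0.02], "twist": [0, 0, 0], "fingers": 0.6},
    {"translation": [0, 0, -0.06], "twist": [0, 0, 0], "fingers": 0.6},
    {"translation": [0, 0, -0.12], "twist": [0, 0, 0], "fingers": 0.6},
    {"translation": [0, 0, -0.18], "twist": [0, 0, 0], "fingers": 0.8},
    {"translation": [0, 0, -0.24], "twist": [0, 0, 0], "fingers": 1},
  ],
)

```text
time: 10.58
eef_pos: [0.5177, -0.1061, 0.2985]
tcp_rot: [1.0, -0.023, 0.001, 0.001]
contact_force: [1.4, 0.1, 0.1]
opening: 1.003
finger_force: 0.0
```

```bash
python3 -c "
from geo import *
go(LID['green']+.055*AX+[0,0,.1],RG);print(LID['green']+.055*AX+[0,0,.1])"
```

```text
translation [-0.1161, -0.299, 0.047] twist [-0.0252, 0.5135, 0.0965]
[0.44129099 0.12193315 0.2626442 ]
```

Emit:
arm_command(
  steps=[
    {"translation": [-0.02, -0.07, 0], "twist": [-0.006, 0.11, 0.02], "fingers": 1},
    {"translation": [-0.05, -0.14, 0.01], "twist": [-0.01, 0.22, 0.04], "fingers": 1},
    {"translation": [-0.08, -0.21, 0.02], "twist": [-0.018, 0.34, 0.06], "fingers": 1},
    {"translation": [-0.1, -0.27, 0.035], "twist": [-0.022, 0.45, 0.08], "fingers": 1},
    {"translation": [-0.116, -0.3, 0.047], "twist": [-0.025, 0.5135, 0.0965], "fingers": 1},
  ],
)

```text
time: 11.2
eef_pos: [0.44, 0.1245, 0.2608]
tcp_rot: [0.961, -0.072, 0.268, 0.019]
contact_force: [-0.1, 0.9, -0.4]
opening: 0.998
finger_force: 0.0
```

```bash
python3 -c "
from geo import *
from plant import *
l=LID['green']+[-.0015,0,-.007]
go(l+.055*AX,RG);go(l-.042*AX,RG);s=get_state();print(s['eef_pos'],s['qpos'])"
```

```text
translation [-0.0724, 0.0037, 0.1201] twist [-0.0026, -0.0025, 0.0004]
translation [-0.0727, 0.0041, 0.2494] twist [-0.0026, -0.0025, 0.0004]
[0.44002852 0.12449272 0.26080601] [ 0.13150906 -0.53275915  2.32843861 -0.19270008  0.82851199  1.94403404]
```

Emit:
arm_command(
  steps=[
    {"translation": [-0.03, 0.002, 0.05], "twist": [0, 0, 0], "fingers": 1},
    {"translation": [-0.06, 0.003, 0.09], "twist": [0, 0, 0], "fingers": 1},
    {"translation": [-0.073, 0.003, 0.12], "twist": [0, 0, 0], "fingers": 1},
    {"translation": [-0.073, 0.003, 0.12], "twist": [0, 0, 0], "fingers": 1},
    {"translation": [-0.073, 0.003, 0.12], "twist": [0, 0, 0], "fingers": 1},
  ],
)

```text
time: 11.82
eef_pos: [0.4413, 0.1207, 0.1567]
tcp_rot: [0.961, -0.072, 0.267, 0.019]
contact_force: [-0.3, -0.4, 1.3]
opening: 0.997
finger_force: 0.0
```

```bash
python3 -c "
from geo import *
from plant import *
l=LID['green']+[-.0015,0,-.007]
go(l-.042*AX,RG);s=get_state();print(s['eef_pos'],s['qpos'],l-.042*AX)"
```

```text
translation [-0.0029, -0.0012, 0.1294] twist [-0.001, -0.001, -0.0007]
[0.44134835 0.12068467 0.15671639] [ 0.12039302 -0.39914429  2.44107156 -0.24918077  0.58786544  2.01326054] [0.4891887  0.11446741 0.07249897]
```

Emit:
arm_command(
  steps=[
    {"translation": [-0.002, -0.001, 0.04], "twist": [0, 0, 0], "fingers": 1},
    {"translation": [-0.002, -0.001, 0.075], "twist": [0, 0, 0], "fingers": 1},
    {"translation": [-0.002, -0.001, 0.105], "twist": [0, 0, 0], "fingers": 1},
    {"translation": [-0.002, -0.001, 0.128], "twist": [0, 0, 0], "fingers": 1},
    {"translation": [-0.002, -0.001, 0.128], "twist": [0, 0, 0], "fingers": 1},
  ],
)

```text
time: 12.45
eef_pos: [0.489, 0.114, 0.0723]
tcp_rot: [0.961, -0.073, 0.266, 0.02]
contact_force: [0.2, 0.0, 0.1]
opening: 0.999
finger_force: 0.0
```

Emit:
arm_command(
  steps=[
    {"translation": [0, 0, 0], "twist": [0, 0, 0], "fingers": 0.3},
    {"translation": [0, 0, 0], "twist": [0, 0, 0], "fingers": 0.1},
    {"translation": [0, 0, 0], "twist": [0, 0, 0], "fingers": -0.1},
    {"translation": [0, 0, 0], "twist": [0, 0, 0], "fingers": -0.3},
    {"translation": [0, 0, 0], "twist": [0, 0, 0], "fingers": -0.3},
  ],
)

```text
time: 13.08
eef_pos: [0.4885, 0.1145, 0.0727]
tcp_rot: [0.961, -0.072, 0.267, 0.02]
contact_force: [-4.3, 0.9, 6.3]
opening: 0.48
finger_force: 29.6
```

Emit:
arm_command(
  steps=[
    {"translation": [0, 0, -0.015], "twist": [0, 0, 0], "fingers": -0.3},
    {"translation": [0, 0, -0.04], "twist": [0, 0, 0], "fingers": -0.3},
    {"translation": [0, 0, -0.07], "twist": [0, 0, 0], "fingers": -0.3},
    {"translation": [0.02, 0, -0.11], "twist": [0, 0, 0], "fingers": -0.3},
    {"translation": [0.05, 0, -0.16], "twist": [0, 0, 0], "fingers": -0.3},
  ],
)

```text
time: 13.7
eef_pos: [0.4564, 0.1186, 0.1928]
tcp_rot: [0.962, -0.072, 0.263, 0.02]
contact_force: [0.6, 0.3, -0.8]
opening: 0.474
finger_force: 31.1
```

```bash
python3 -c "
from geo import *
from plant import *
go([.45,-.03,.32],RP);s=get_state();print(s['eef_pos'],s['qpos'])"
```

```text
translation [0.1044, 0.1972, -0.1352] twist [0.0264, -0.5099, -0.096]
[0.45644252 0.11859925 0.19284304] [ 0.10852073 -0.4103855   2.37583966 -0.21180482  0.66731181  1.96142678]
```

Emit:
arm_command(
  steps=[
    {"translation": [0.04, 0.01, -0.05], "twist": [0, -0.05, 0], "fingers": -0.3},
    {"translation": [0.08, 0.04, -0.1], "twist": [0.006, -0.17, -0.03], "fingers": -0.3},
    {"translation": [0.104, 0.09, -0.135], "twist": [0.013, -0.29, -0.05], "fingers": -0.3},
    {"translation": [0.104, 0.145, -0.135], "twist": [0.02, -0.41, -0.075], "fingers": -0.3},
    {"translation": [0.104, 0.197, -0.135], "twist": [0.026, -0.51, -0.096], "fingers": -0.3},
  ],
)

```text
time: 14.32
eef_pos: [0.4507, -0.0308, 0.3217]
tcp_rot: [1.0, -0.023, 0.001, -0.001]
contact_force: [-0.3, -0.6, -1.7]
opening: 0.478
finger_force: 31.2
```

```bash
python3 -c "
from geo import *
from plant import *
go([.444,-.3025,.28],RP);s=get_state();print(s['eef_pos'],s['qpos'])"
```

```text
translation [0.0075, 0.3624, 0.0552] twist [-0.0011, -0.0025, 0.0007]
[ 0.4507271  -0.0307881   0.32166791] [-2.94404533e-01 -2.86880124e-01  1.98694468e+00  1.71584174e-03
  1.43931249e+00  1.32195433e+00]
```

Emit:
arm_command(
  steps=[
    {"translation": [0.002, 0.08, 0], "twist": [0, -0.002, 0], "fingers": -0.3},
    {"translation": [0.004, 0.16, 0], "twist": [0, -0.002, 0], "fingers": -0.3},
    {"translation": [0.006, 0.24, 0.01], "twist": [0, -0.002, 0], "fingers": -0.3},
    {"translation": [0.0075, 0.32, 0.03], "twist": [0, -0.002, 0], "fingers": -0.3},
    {"translation": [0.0075, 0.3624, 0.055], "twist": [0, -0.002, 0], "fingers": -0.3},
  ],
)

```text
time: 14.95
eef_pos: [0.4435, -0.3037, 0.2791]
tcp_rot: [1.0, -0.024, 0.001, -0.0]
contact_force: [-0.1, 0.1, -0.7]
opening: 0.473
finger_force: 31.2
```

```bash
python3 - <<'E'
from look import *
from plant import get_state
s=get_state();e=s['eef_pos'];print(e)
go([.444,-.3025,.20],RP)
E
```

```text
[ 0.44354983 -0.30369912  0.27912263]
translation [0.0002, -0.0016, 0.1055] twist [-0.0004, -0.0026, -0.0023]
```

Emit:
arm_command(
  steps=[
    {"translation": [0, -0.0016, 0.04], "twist": [0, -0.002, -0.002], "fingers": -0.3},
    {"translation": [0, -0.0016, 0.08], "twist": [0, -0.002, -0.002], "fingers": -0.3},
    {"translation": [0, -0.0016, 0.105], "twist": [0, -0.002, -0.002], "fingers": -0.3},
    {"translation": [0, -0.0016, 0.105], "twist": [0, -0.002, -0.002], "fingers": -0.3},
  ],
)

```text
time: 15.45
eef_pos: [0.4439, -0.2993, 0.199]
tcp_rot: [1.0, -0.022, -0.001, -0.001]
contact_force: [-0.2, -0.4, -1.4]
opening: 0.474
finger_force: 31.2
```

```bash
python3 - <<'E'
from look import *
from plant import get_state,read_camera
e=get_state()['eef_pos'];print(e)
c0=proj('side',circ(e-[0,0,.055]));c1=proj('side',circ(e+[0,0,.041]))
print('foot',c0.min(0),c0.max(0),'lid',c1.min(0),c1.max(0))
old=P['side']['pixels'].astype(int);p=read_camera('side')['pixels'].astype(int)
d=np.abs(p-old).sum(2)
r0,r1=int(c1[:,1].min())-4,int(c0[:,1].max())+8
for r in range(r0,r1,2):
    c=np.where(d[r,230:330]>40)[0]+230
    m=proj('side',e)[0,0]
    print(r,c.min() if len(c) else '',c.max() if len(c) else '',len(c),p[r,int(m)])
print(proj('side',e))
E
```

```text
[ 0.44386273 -0.29929243  0.19903202]
foot [269.4294313  260.60834533] [290.57615082 277.24987179] lid [264.69637086 227.09693536] [287.62942277 243.67821123]
223 230 323 53 [20 20 18]
225 230 317 60 [15 15 14]
227 230 306 61 [23 20 13]
229 230 329 60 [51 40 22]
231 230 329 69 [33 27 19]
233 230 320 66 [25 25 22]
235 230 329 70 [30 28 28]
237 230 329 64 [23 23 22]
239 230 329 62 [18 17 18]
241 230 329 50 [20 18 20]
243 230 329 55 [16 16 14]
245 230 329 54 [15 16 16]
247 230 290 56 [15 14 15]
249 230 329 62 [13 12 13]
251 230 329 62 [15 14 14]
253 230 329 60 [18 17 17]
255 230 329 64 [15 17 14]
257 230 329 64 [14 12 14]
259 230 329 64 [28 28 22]
261 230 329 63 [50 48 36]
263 230 329 61 [52 50 37]
265 230 329 59 [52 51 37]
267 230 329 58 [52 51 37]
269 230 329 57 [52 51 37]
271 230 329 58 [59 52 39]
273 230 329 55 [79 57 41]
275 230 329 41 [112  71  45]
277 230 329 39 [116  72  43]
279 230 329 40 [116  72  44]
281 230 329 40 [115  70  43]
283 232 329 38 [115  71  42]
[[277.90252527 250.20021444]]
```

```bash
python3 - <<'E'
from look import *
from plant import read_camera
p=read_camera('side')['pixels'].astype(int)
for r in(261,264,267,270,272,274):
    print(r,[(c,*map(int,p[r,c])) for c in list(range(262,274,2))+list(range(282,296,2))])
E
```

```text
261 [(262, 181, 165, 144), (264, 182, 166, 145), (266, 181, 165, 144), (268, 176, 161, 140), (270, 123, 112, 97), (272, 55, 53, 43), (282, 54, 53, 40), (284, 57, 55, 42), (286, 63, 61, 46), (288, 68, 66, 49), (290, 69, 65, 54), (292, 86, 75, 63), (294, 79, 53, 36)]
264 [(262, 182, 165, 144), (264, 180, 164, 143), (266, 181, 164, 144), (268, 179, 163, 142), (270, 135, 124, 107), (272, 62, 58, 46), (282, 55, 52, 38), (284, 57, 54, 41), (286, 60, 59, 44), (288, 64, 62, 47), (290, 64, 60, 50), (292, 69, 60, 51), (294, 60, 40, 27)]
267 [(262, 182, 165, 144), (264, 181, 165, 144), (266, 181, 166, 144), (268, 161, 147, 128), (270, 104, 94, 81), (272, 67, 63, 52), (282, 55, 53, 40), (284, 56, 54, 41), (286, 59, 56, 43), (288, 67, 63, 49), (290, 65, 61, 50), (292, 64, 52, 41), (294, 61, 39, 25)]
270 [(262, 182, 165, 144), (264, 181, 164, 143), (266, 180, 164, 143), (268, 142, 129, 112), (270, 88, 81, 70), (272, 83, 74, 63), (282, 55, 52, 38), (284, 58, 55, 42), (286, 61, 57, 43), (288, 69, 62, 47), (290, 83, 68, 54), (292, 73, 54, 40), (294, 60, 39, 22)]
272 [(262, 181, 164, 144), (264, 181, 165, 144), (266, 179, 163, 142), (268, 141, 129, 112), (270, 88, 80, 70), (272, 88, 75, 63), (282, 60, 50, 37), (284, 63, 53, 40), (286, 66, 54, 42), (288, 76, 61, 47), (290, 77, 60, 46), (292, 65, 45, 30), (294, 60, 35, 20)]
274 [(262, 181, 165, 144), (264, 181, 165, 144), (266, 179, 162, 141), (268, 139, 126, 110), (270, 87, 80, 69), (272, 91, 71, 56), (282, 65, 47, 33), (284, 60, 43, 31), (286, 61, 45, 32), (288, 66, 47, 34), (290, 62, 41, 27), (292, 58, 34, 19), (294, 60, 35, 22)]
```

Emit:
arm_command(
  steps=[
    {"translation": [-0.007, 0, 0.04], "twist": [0, 0, 0], "fingers": -0.3},
    {"translation": [-0.007, 0, 0.08], "twist": [0, 0, 0], "fingers": -0.3},
    {"translation": [-0.007, 0, 0.11], "twist": [0, 0, 0], "fingers": -0.3},
    {"translation": [-0.007, 0, 0.13], "twist": [0, 0, 0], "fingers": -0.3},
    {"translation": [-0.007, 0, 0.13], "twist": [0, 0, 0], "fingers": -0.3},
  ],
)

```text
time: 16.18
eef_pos: [0.4396, -0.3001, 0.1031]
tcp_rot: [1.0, -0.022, 0.0, -0.0]
contact_force: [0.1, -0.0, -0.8]
opening: 0.472
finger_force: 31.2
```

Emit:
arm_command(
  steps=[
    {"translation": [0, 0, 0.003], "twist": [0, 0, 0], "fingers": -0.3},
    {"translation": [0, 0, 0.006], "twist": [0, 0, 0], "fingers": -0.3},
    {"translation": [0, 0, 0.006], "twist": [0, 0, 0], "fingers": -0.3},
  ],
)

```text
time: 16.55
eef_pos: [0.4397, -0.3004, 0.0991]
tcp_rot: [1.0, -0.022, 0.001, 0.0]
contact_force: [-0.3, 0.4, -0.8]
opening: 0.48
finger_force: 31.2
```

Emit:
arm_command(
  steps=[
    {"translation": [0, 0, 0.003], "twist": [0, 0, 0], "fingers": -0.3},
    {"translation": [0, 0, 0.005], "twist": [0, 0, 0], "fingers": -0.3},
    {"translation": [0, 0, 0.005], "twist": [0, 0, 0], "fingers": -0.3},
  ],
)

```text
time: 16.92
eef_pos: [0.4395, -0.3001, 0.0947]
tcp_rot: [1.0, -0.022, 0.0, -0.0]
contact_force: [-0.8, -0.2, -1.8]
opening: 0.476
finger_force: 31.2
```

Emit:
arm_command(
  steps=[
    {"translation": [0, 0, 0.003], "twist": [0, 0, 0], "fingers": -0.3},
    {"translation": [0, 0, 0.005], "twist": [0, 0, 0], "fingers": -0.3},
    {"translation": [0, 0, 0.005], "twist": [0, 0, 0], "fingers": -0.3},
  ],
)

```text
time: 17.3
eef_pos: [0.4395, -0.3001, 0.0909]
tcp_rot: [1.0, -0.022, 0.0, -0.0]
contact_force: [-0.5, -0.0, -0.6]
opening: 0.474
finger_force: 31.2
```

Emit:
arm_command(
  steps=[
    {"translation": [0, 0, 0.002], "twist": [0, 0, 0], "fingers": -0.3},
    {"translation": [0, 0, 0.003], "twist": [0, 0, 0], "fingers": -0.3},
    {"translation": [0, 0, 0.003], "twist": [0, 0, 0], "fingers": -0.3},
  ],
)

```text
time: 17.68
eef_pos: [0.4396, -0.3002, 0.0888]
tcp_rot: [1.0, -0.022, 0.0, 0.0]
contact_force: [-0.5, -0.8, -1.2]
opening: 0.472
finger_force: 31.2
```

Emit:
arm_command(
  steps=[
    {"translation": [0, 0, 0.002], "twist": [0, 0, 0], "fingers": -0.3},
    {"translation": [0, 0, 0.003], "twist": [0, 0, 0], "fingers": -0.3},
    {"translation": [0, 0, 0.003], "twist": [0, 0, 0], "fingers": -0.3},
  ],
)

```text
time: 18.05
eef_pos: [0.4395, -0.3002, 0.0866]
tcp_rot: [1.0, -0.022, 0.0, 0.0]
contact_force: [-1.2, -0.1, -1.3]
opening: 0.473
finger_force: 31.2
```

Emit:
arm_command(
  steps=[
    {"translation": [0, 0, 0.001], "twist": [0, 0, 0], "fingers": -0.3},
    {"translation": [0, 0, 0.002], "twist": [0, 0, 0], "fingers": -0.3},
    {"translation": [0, 0, 0.002], "twist": [0, 0, 0], "fingers": -0.3},
  ],
)

```text
time: 18.42
eef_pos: [0.4395, -0.3002, 0.0851]
tcp_rot: [1.0, -0.022, 0.0, 0.0]
contact_force: [1.3, 0.1, -0.8]
opening: 0.478
finger_force: 31.2
```

Emit:
arm_command(
  steps=[
    {"translation": [0, 0, 0.002], "twist": [0, 0, 0], "fingers": -0.3},
    {"translation": [0, 0, 0.003], "twist": [0, 0, 0], "fingers": -0.3},
    {"translation": [0, 0, 0.003], "twist": [0, 0, 0], "fingers": -0.3},
  ],
)

```text
time: 18.8
eef_pos: [0.4395, -0.3002, 0.0828]
tcp_rot: [1.0, -0.022, 0.0, 0.0]
contact_force: [-0.1, 0.3, -0.9]
opening: 0.477
finger_force: 31.2
```

Emit:
arm_command(
  steps=[
    {"translation": [0, 0, 0.001], "twist": [0, 0, 0], "fingers": -0.3},
    {"translation": [0, 0, 0.002], "twist": [0, 0, 0], "fingers": -0.3},
    {"translation": [0, 0, 0.002], "twist": [0, 0, 0], "fingers": -0.3},
  ],
)

```text
time: 19.18
eef_pos: [0.4395, -0.3002, 0.0813]
tcp_rot: [1.0, -0.022, 0.0, 0.0]
contact_force: [0.9, -0.5, -0.9]
opening: 0.473
finger_force: 31.2
```

Emit:
arm_command(
  steps=[
    {"translation": [0, 0, 0.002], "twist": [0, 0, 0], "fingers": -0.3},
    {"translation": [0, 0, 0.003], "twist": [0, 0, 0], "fingers": -0.3},
    {"translation": [0, 0, 0.003], "twist": [0, 0, 0], "fingers": -0.3},
  ],
)

```text
time: 19.55
eef_pos: [0.4399, -0.3004, 0.0806]
tcp_rot: [1.0, -0.022, 0.0, 0.0]
contact_force: [-1.0, 1.4, 7.0]
opening: 0.474
finger_force: 32.0
```

Emit:
arm_command(
  steps=[
    {"translation": [0, 0, 0.002], "twist": [0, 0, 0], "fingers": -0.3},
    {"translation": [0, 0, 0.003], "twist": [0, 0, 0], "fingers": -0.3},
    {"translation": [0, 0, 0.003], "twist": [0, 0, 0], "fingers": -0.3},
  ],
)

```text
time: 19.92
eef_pos: [0.4402, -0.3005, 0.0806]
tcp_rot: [1.0, -0.022, -0.0, -0.0]
contact_force: [-5.2, 5.8, 17.1]
opening: 0.476
finger_force: 33.1
```

Emit:
arm_command(
  steps=[
    {"translation": [0, 0, -0.002], "twist": [0, 0, 0], "fingers": -0.3},
    {"translation": [0, 0, -0.004], "twist": [0, 0, 0], "fingers": -0.3},
    {"translation": [0, 0, -0.004], "twist": [0, 0, 0], "fingers": 0.1},
    {"translation": [0, 0, -0.004], "twist": [0, 0, 0], "fingers": 0.3},
    {"translation": [0, 0, -0.004], "twist": [0, 0, 0], "fingers": 0.5},
  ],
)

```text
time: 20.55
eef_pos: [0.4395, -0.3002, 0.0796]
tcp_rot: [1.0, -0.023, 0.0, -0.0]
contact_force: [-0.6, 1.0, 0.0]
opening: 0.75
finger_force: 0.0
```

Emit:
arm_command(
  steps=[
    {"translation": [0, 0, 0], "twist": [0, 0, 0], "fingers": 0.6},
    {"translation": [0, 0, 0], "twist": [0, 0, 0], "fingers": 0.6},
    {"translation": [0, 0, -0.02], "twist": [0, 0, 0], "fingers": 0.6},
    {"translation": [0, 0, -0.06], "twist": [0, 0, 0], "fingers": 0.6},
    {"translation": [0, 0, -0.12], "twist": [0, 0, 0], "fingers": 0.6},
  ],
)

```text
time: 21.18
eef_pos: [0.4389, -0.2996, 0.1705]
tcp_rot: [1.0, -0.022, -0.001, -0.001]
contact_force: [0.2, -0.7, -0.2]
opening: 0.799
finger_force: 0.0
```

Emit:
arm_command(
  steps=[
    {"translation": [0, 0, -0.07], "twist": [0, 0, 0], "fingers": 0.6},
    {"translation": [0, 0.07, -0.14], "twist": [0, 0, 0], "fingers": 0.6},
    {"translation": [0, 0.15, -0.14], "twist": [0, 0, 0], "fingers": 0.6},
    {"translation": [-0.05, 0.22, -0.14], "twist": [0, 0, 0], "fingers": 0.6},
    {"translation": [-0.12, 0.28, -0.14], "twist": [0, 0, 0], "fingers": 0.6},
  ],
)

```text
time: 21.8
eef_pos: [0.3499, -0.4992, 0.2764]
tcp_rot: [1.0, -0.022, 0.001, 0.001]
contact_force: [0.1, -0.5, -0.7]
opening: 0.8
finger_force: 0.0
```

```bash
python3 - <<'E'
from look import *
look('end',[('top',(325,185),175,90,2.6),('side',(255,150),85,195,3.)],[circ([.5125,-.1065,.06]),circ([.5125,-.1065,.156]),circ([.4415,-.3,.03]),circ([.4415,-.3,.126])])
E
```

```text
(no output)
```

View pics/end.png

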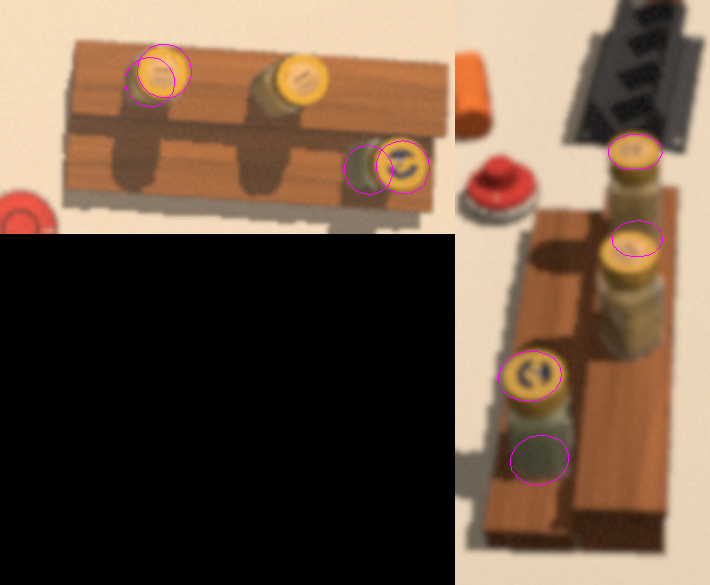

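Both jars stand upright with whole feet on their steps: tan lid at (163,71), green lid at (403,165), and the twin unmoved at (303,79).

```bash
python3 -c "
from plant import *
print(sign_off())"
```

```text
the job is handed in; nothing more can be done
None
```

The job is handed in, but the sign-off gave no verdict: in the final pictures the tan jar stands upright on the upper step beside its twin and the green jar upright on the lower step, with about 22 s used; I did not check the pepper mill and squeeze bottle again after the moves.

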